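# Clamp the tube reamer in the bench collet

## Robot

A 6-joint arm with a two-finger parallel gripper is mounted at the origin on a cart in front of the work surface, level with it; the furniture and walls round the work are solid. World frame = base frame: x ahead of the robot, y to its left, z up, the work surface at z = 0. Lengths are in m, angles in rad, forces in N, time in s.
With the tool pointing down it reaches from about 0.375 to 0.925 m from the base axis. Payload 5.7 kg.
Tool frame: the origin (TCP) lies on the centre line of the jaws, within the pads' length; the fingertips stand 17 mm ahead of it and the grasp point (between the pads) lies 2 mm behind it (nose_length is the distance from the TCP to the fingertips, in m); z points along the fingers, y is the line along which they close (so a half turn about z gives the same grasp; the last joint's range is limited). The gripper opens to 88 mm and grips with 3 to 60 N. Pads are 20 mm wide; open, the fingers measure 115 mm over their backs; the gripper's body (75 mm by 178 mm) begins 61 mm behind the grasp point.
Start: joints at [1.124, 0.359, 1.51, -0, 1.272, -0.115], TCP at [0.195, 0.567, 0.24] pointing down, gripper open.
Joint ranges: [-2.97, 2.97], [-1.01, 2.36], [0.21, 2.38], [-0.96, 4.11], [0.2, 2.71], [-2.98, 2.98]. Speed limits (rad/s): [2.39, 2.39, 3.14, 3.14, 3.14, 3.14].

## Interface

Orientations are given as a unit quaternion [x, y, z, w].
In Python, from rig import reach, move_linear, set_joints, let_go, grasp, wait, solve_ik, grab_frame, MotionError, finish_job, boxes_of, get_clock, get_joint_positions, get_qvel, get_effort, get_tool_pos, get_tcp_rot, get_contact_force, get_torque, get_width, get_grip_force, nose_length gives the robot as it stands. Calls block until the motion is done:
- reach(position, orientation): joint-space move of the TCP to a pose.
- move_linear(position, vel=0.15, ori=None): straight line of the TCP; ori=None keeps the orientation; vel is the mean speed in m/s.
- set_joints(angles): joint-space move.
- let_go() and grasp(squeeze=None): open the fingers fully, or close them until they stop; squeeze is the grip in N (None keeps the last).
- wait(seconds).
- solve_ik(position, orientation): joint angles nearest the present ones, or None.
- grab_frame(name): name is "scene" or "side" or "wrist"; returns a dict with "pixels" (400x640x3 uint8, blue, green, red), "mtx" (3x3 intrinsics, pixels), "eye" and "rotation" of the camera in the world. Camera axes: x right, y down, z forward; pixel columns grow to the right and rows downward; lengths in m; the calibration is good to about 2 mm. The wrist camera is an equidistant fisheye: a pixel r from the principal point sees the ray r / f radians off the axis. A picture is of the moment at which its call begins. There is no depth.
A pose or a line that the arm cannot do raises MotionError and nothing moves.
- finish_job(): hands the job in; it is judged then, once.
Trained networks look in a picture, given as the dict that the camera call returned (one of the last four; its "shot" number tells which), for a name from the list of things; names that differ only in an ending like _2 or _b are one class to them, and where a whole thing is asked for, a point or a joint stands for the part that bears it (a point fixed in the world has none). Each returns a list of dicts, best first, with "p" (0 to 1); they miss things now and then, are a little off and sometimes report something else, mostly with a low value. They report only what shows in the picture. A call takes as long as a camera call. They do not tell look-alikes from the thing itself.
- boxes_of(picture, query): "bbox" ([left, top, right, bottom] in pixels, round what is visible of it).
Readings, each from a call of its own:
- get_clock(): time.
- get_joint_positions(): joint angles.
- get_qvel(): joint speeds.
- get_effort(): joint torques, N m.
- get_tool_pos(): TCP position.
- get_tcp_rot(): TCP orientation.
- get_contact_force(): force on the tool from outside, world axes, zero at the start.
- get_torque(): the same for the moment, N m.
- get_width(): opening from 0.0 (shut) to 1.0 (fully open).
- get_grip_force(): force on a finger pad.
Only numpy, scipy, OpenCV 4.12 (cv2) and the standard library are available. Lean on these libraries where they do the work, as an engineer would, in place of code of your own. Each camera call takes 0.05 s, during which the arm holds its last target. There are 200 camera calls.

## Task

Take the red-sleeved cone reamer out of the wooden bit stand and set its shank down into the mouth of the bench collet clamp while the clamp's nut is still slack. Let go of it, then swing the nut's lever clockwise (seen from above) to its stop, so that the collet grips the reamer upright.

Things in the scene. Friction and masses are not known exactly. Their poses are not given: they have to be found in the camera images.
- reamer: Tube reamer with RED sleeve, upright in one of three holes (row about along y, 55 mm apart) of a wooden stand 36 mm high; the others hold a blue-sleeved ball burr and a yellow-sleeved flat mill. 110 mm, 60 g. Origin: shank foot, 6 mm over the bench; z up its axis. Steel shank d 10 (z 0 to 50), sleeve d 18 (z 50 to 90: grip here), cone head, point up (to 110). Holes 12 wide, 30 deep.
- collet_mouth (a point): Centre of the mouth of the fixed collet clamp (base 100 x 100 mm), 65 mm above the bench; z up. Steel funnel 40 mm wide at the top, narrowing over 20 mm to a 15 mm bore with four jaws; bore floor 45 mm below this point. Brass nut, d 60, round it, top 10 mm below the mouth. Seated, the reamer's foot is on the floor, its sleeve 5 mm above the mouth; it may lean until gripped.
- lever_grip (a point): Middle of the upright white grip on the end of the nut's level steel lever: round post, d 16 mm, from 59 to 121 mm above the bench (this point is at 95), 85 mm from the collet's axis. Lever top is 44 mm above the bench. Moves clockwise from above, on a circle about the collet's axis, as the nut tightens; takes about 3 to 6 N and stays where it is left.
- nut (a joint): Angle of the collet nut in rad: 0 fully slack, 1.3 tight at the stop; grows clockwise seen from above. Starts slack, between 0 and 0.2. The jaws touch the shank at about 1.0 and squeeze it from there to the stop. A red dot on the clamp's base lies under the lever at slack, a green dot at tight.
There are look-alikes about, which are no part of the job. Leave any green or turquoise look-alike of the reamer alone.

How it is judged:
By the outcome, as a careful person would: the job done as asked, in the order asked, and still so for the second after the job is handed in, with the robot touching nothing.
It also fails if it takes over 56 s, if anything falls off the work surface, if the arm or the gripper's body presses on something with over 40 N, if the wrist force passes 120 N, or if a joint passes its speed limit or range.

## Working session

There is one attempt and no reset: what is moved stays moved. The work goes in short steps, each a Python script; the robot and the scene stay as the last script left them, time stands still between calls to the robot, and variables do not carry over. Pictures are saved under pics/ and viewed, at most 10 in all, crops included, and the job is handed in when it is done.

```bash
mkdir -p pics; ls; python3 - <<'E'
from rig import *
import cv2,numpy as np
for n in ["scene","side"]:
    f=grab_frame(n); cv2.imwrite(f"pics/{n}0.png",f["pixels"])
    print(n,f["mtx"].tolist(),f["eye"],np.array(f["rotation"]).tolist())
    for q in ["reamer","lever_grip","nut"]:
        print(q,[(np.round(b["bbox"]).tolist(),round(b["p"],2)) for b in boxes_of(f,q)])
print(get_clock(),get_tcp_rot())
E
```

```text
pics
scene [[397.82977191209955, 0.0, 322.18805872965567], [0.0, 397.82977191209955, 201.41988858680426], [0.0, 0.0, 1.0]] [-0.04419436 -0.3618248   0.55261093] [0.7806922403301814, -0.3941207615122181, 0.21544285253218132, -0.43447995181143695]
reamer [([299.0, 191.0, 308.0, 218.0], 0.75), ([287.0, 213.0, 296.0, 254.0], 0.74), ([258.0, 200.0, 266.0, 244.0], 0.69), ([358.0, 215.0, 414.0, 258.0], 0.18)]
lever_grip [([357.0, 212.0, 413.0, 258.0], 0.97)]
nut [([354.0, 217.0, 416.0, 258.0], 0.7)]
side [[481.2506789914407, 0.0, 324.55341263109915], [0.0, 481.2506789914407, 190.09782160055235], [0.0, 0.0, 1.0]] [0.4310889  0.9279938  0.66408575] [-0.05570369994819892, 0.8837247556563399, -0.4634888893978707, 0.03325211958584811]
reamer [([360.0, 209.0, 374.0, 253.0], 0.83)]
lever_grip [([318.0, 124.0, 344.0, 191.0], 0.75)]
nut [([318.0, 125.0, 347.0, 188.0], 0.89)]
0.4 [ 1.65127237e-01  9.86272257e-01 -1.69280131e-04 -4.38589285e-05]
```

View pics/scene0.png

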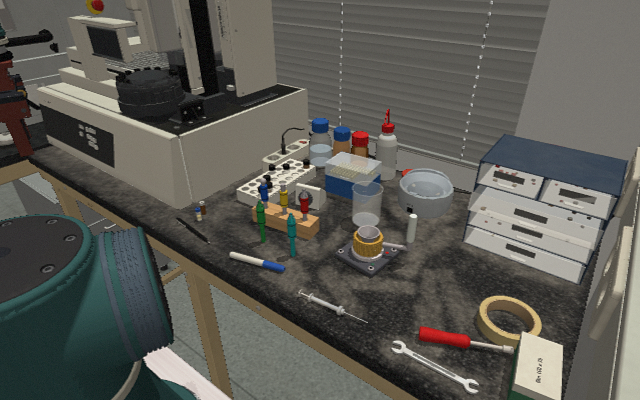

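View pics/side0.png

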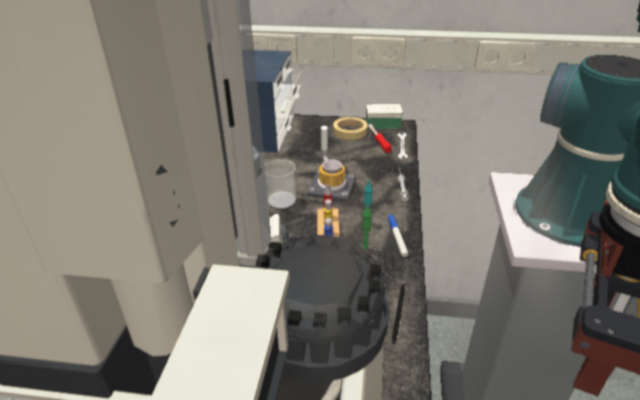

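The scene view shows the red sleeve at (304,205) between yellow and the far end of the stand. The clamp mouth is at (368,232) and the white grip at (411,226), with two green/turquoise look-alikes standing in front of the stand. In the side view, red is at (327,200), the mouth at (332,166) and the grip at (324,137). I'll triangulate roughly, then look from above.

```bash
cat > h.py <<'E'
from rig import *
import cv2,numpy as np
from scipy.spatial.transform import Rotation as R
def ray(f,uv):
    K=f["mtx"];x=(uv[0]-K[0][2])/K[0][0];y=(uv[1]-K[1][2])/K[1][1]
    if f["name_"]=="wrist":
        r=np.hypot(x,y);d=np.array([x/r*np.sin(r),y/r*np.sin(r),np.cos(r)]) if r>1e-9 else np.array([0,0,1.])
    else: d=np.array([x,y,1.]);d/=np.linalg.norm(d)
    return np.array(f["eye"]),R.from_quat(f["rotation"]).apply(d)
def atz(f,uv,z):
    e,d=ray(f,uv);return e+d*(z-e[2])/d[2]
def proj(f,p):
    q=R.from_quat(f["rotation"]).inv().apply(np.array(p)-f["eye"]);K=f["mtx"]
    if f["name_"]=="wrist":
        r=np.hypot(q[0],q[1]);t=np.arctan2(r,q[2]);q=np.array([q[0]/r*t,q[1]/r*t,1])
    else: q=q/q[2]
    return np.array([K[0][0]*q[0]+K[0][2],K[1][1]*q[1]+K[1][2]])
def frame(n):
    f=grab_frame(n);f["name_"]=n;return f
def tri(obs):
    A=np.zeros((3,3));b=np.zeros(3)
    for f,uv in obs:
        e,d=ray(f,uv);P=np.eye(3)-np.outer(d,d);A+=P;b+=P@e
    return np.linalg.solve(A,b)
def down(yaw): # tool y at world angle yaw
    y=np.array([np.cos(yaw),np.sin(yaw),0]);z=np.array([0,0,-1.]);x=np.cross(y,z)
    return R.from_matrix(np.c_[x,y,z]).as_quat()
E
python3 - <<'E'
from h import *
a=frame("scene");b=frame("side")
for n,p,q,z in [("red",(304,205),(327,200),.076),("mouth",(368,231),(332,166),.065),("grip",(411.5,226),(324,138),.09)]:
    print(n,tri([(a,p),(b,q)]).round(3),atz(a,p,z).round(3),atz(b,q,z).round(3))
for n,p in [("green",(262,243)),("turq",(292,255)),("beakerfoot",(367,223)),("bluefoot",(270,222))]: print(n,atz(a,p,0).round(3))
A=cv2.resize(a["pixels"][150:280,230:440],None,fx=3.8,fy=3.8,interpolation=cv2.INTER_CUBIC)
cv2.imwrite("pics/z1.png",A)
w=frame("wrist");cv2.imwrite("pics/w0.png",w["pixels"]);print(w["mtx"],w["eye"],w["rotation"],R.from_quat(w["rotation"]).as_matrix().round(2))
E
```

```text
red [0.534 0.121 0.075] [0.531 0.12  0.076] [0.536 0.119 0.076]
mouth [ 0.544 -0.038  0.063] [ 0.544 -0.039  0.065] [ 0.543 -0.033  0.065]
grip [ 0.574 -0.118  0.093] [ 0.579 -0.117  0.09 ] [ 0.574 -0.122  0.09 ]
green [0.443 0.173 0.   ]
turq [0.45  0.091 0.   ]
beakerfoot [0.649 0.023 0.   ]
bluefoot [0.514 0.215 0.   ]
[[309.70691629   0.         319.11778958]
 [  0.         309.70691629 198.55385631]
 [  0.           0.           1.        ]] [0.12253097 0.59167942 0.38539924] [0.80570682 0.57540134 0.08139862 0.11456039] [[ 0.32  0.91  0.26]
 [ 0.95 -0.31 -0.09]
 [-0.    0.28 -0.96]]
```

View pics/z1.png

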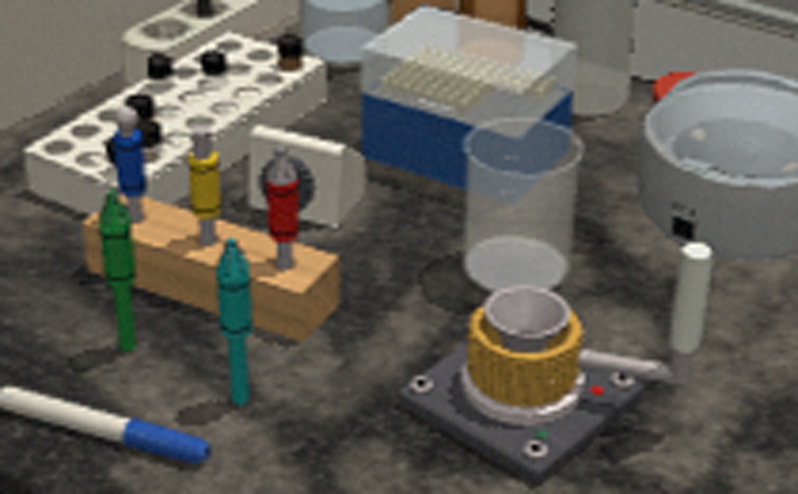

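```bash
python3 - <<'E'
from h import *
p=[0.535,0.10,0.30]
js=get_joint_positions()
best=None
for yaw in [0,np.pi]:
    s=solve_ik(p,down(yaw)); print(yaw,None if s is None else np.round(s,2))
    if s is not None and (best is None or abs(s[5])<abs(best[0][5])): best=(s,yaw)
reach(p,down(best[1]))
w=frame("wrist");cv2.imwrite("pics/w1.png",w["pixels"])
for n,q in [("red",(.533,.12,.116)),("mouth",(.544,-.036,.065)),("grip",(.575,-.119,.121)),("turq",(.45,.09,.11))]: print(n,proj(w,q).round(1))
print(best[1],get_clock(),get_tool_pos(),w["eye"],[ (np.round(b["bbox"]).tolist(),round(b["p"],2)) for b in boxes_of(w,"reamer")])
import pickle;pickle.dump(w,open("w1.pkl","wb"))
E
```

```text
0 [ 0.06  0.23  1.55 -0.    1.37  0.06]
3.141592653589793 None
red [318.2 163.9]
mouth [326. 269.]
grip [348.5 339.7]
turq [245.4 189.4]
0 2.6833 [0.53476759 0.10089238 0.29985507] [0.53369101 0.17647775 0.44571776] [([241.0, 173.0, 266.0, 194.0], 0.72), ([236.0, 111.0, 262.0, 124.0], 0.68), ([311.0, 146.0, 327.0, 167.0], 0.64)]
```

View pics/w1.png

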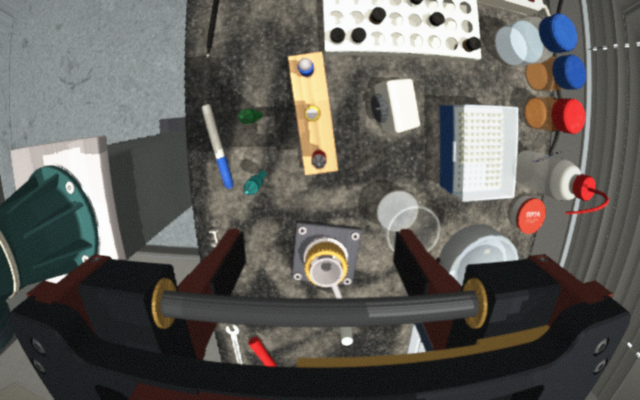

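The wrist view shows the red reamer at (319,158), at the stand's lower end, the funnel mouth at about (326,271) and the grip top at (347,340). I'll zoom in to refine these.

```bash
python3 - <<'E'
from h import *
import pickle;w=pickle.load(open("w1.pkl","rb"));im=w["pixels"]
hsv=cv2.cvtColor(im,cv2.COLOR_BGR2HSV)
m=((hsv[...,0]<8)|(hsv[...,0]>172))&(hsv[...,1]>110)
ys,xs=np.nonzero(m[140:180,300:340]);print(xs.min()+300,xs.max()+300,ys.min()+140,ys.max()+140,xs.mean()+300,ys.mean()+140)
c=np.concatenate([cv2.resize(im[135:185,295:345],(500,500),interpolation=cv2.INTER_CUBIC)[:, :300+100],cv2.resize(im[245:295,305:355],(400,500),interpolation=cv2.INTER_CUBIC)],1)
cv2.imwrite("pics/z2.png",c)
E
```

```text
313 324 150 156 318.2926829268293 152.90243902439025
```

View pics/z2.png

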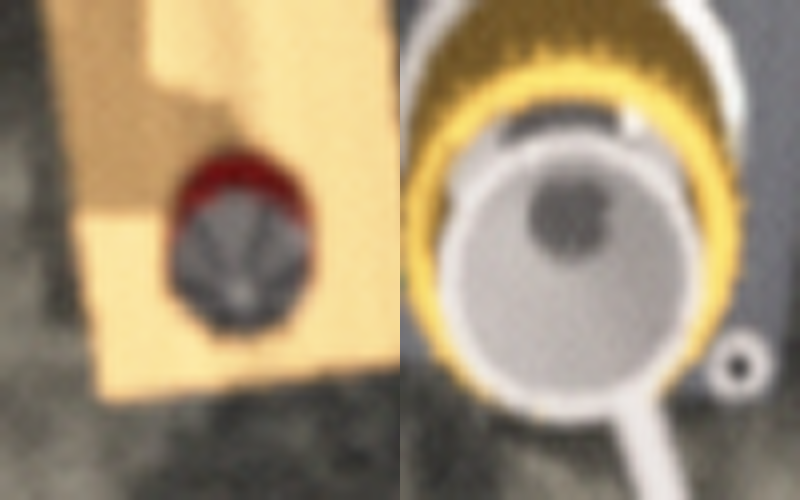

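```bash
python3 - <<'E'
from h import *
import pickle;w=pickle.load(open("w1.pkl","rb"))
print(atz(w,(318.3,164),.116),atz(w,(318.7,160.5),.096),atz(w,(325.8,272),.065),atz(w,(347,338),.121))
w0=(.1*0)
# dial block & turq clearance
print("dialL",atz(w,(373,108),.05),"turq",atz(w,(262,173),.11),"beaker near",atz(w,(388,235),.08))
E
```

```text
[0.53310819 0.11989555 0.116     ] [0.533521   0.12052527 0.096     ] [ 0.54379185 -0.04082838  0.065     ] [ 0.5726963  -0.11576085  0.121     ]
dialL [0.60240664 0.18211412 0.05      ] turq [0.47022562 0.10894721 0.11      ] beaker near [0.62388845 0.02155934 0.08      ]
```

```bash
python3 - <<'E'
from h import *
q=down(0);X,Y=.5333,.1200
reach([X,Y,.20],q)
move_linear([X,Y,.077],vel=.1)
print(get_contact_force(),get_clock())
grasp(25); print(get_width()*88,get_grip_force(),get_contact_force(),get_tool_pos())
move_linear([X,Y,.20],vel=.12)
print(get_width()*88,get_grip_force(),get_contact_force(),get_clock())
reach([.544,-.040,.20],q)
w=frame("wrist");s=frame("scene")
c=lambda f,p,h:cv2.resize(f["pixels"][p[1]-h:p[1]+h,p[0]-h:p[0]+h],(400,400),interpolation=cv2.INTER_CUBIC)
a=proj(s,(.544,-.04,.13)).astype(int);b=proj(w,(.544,-.04,.13)).astype(int);print(a,b)
cv2.imwrite("pics/h1.png",np.concatenate([c(s,a,50),c(w,(b[0],min(b[1],320)),80)],1))
import pickle;pickle.dump((w,s),open("h1.pkl","wb"))
print(get_tool_pos(),get_clock(),get_width()*88)
E
```

```text
[ 0.18925848 -0.54124444  0.26880211] 4.6083
17.54689003898045 24.99279499053955 [ 0.21122298 -0.21335706  0.04796783] [0.53329191 0.12000342 0.07697733]
17.710380771159286 24.991782903671265 [ 0.6715253   0.36787761 -0.57506668] 6.8583
[370 204] [320 216]
[ 0.54370102 -0.03835927  0.19973496] 7.6417 18.014776332323866
```

View pics/h1.png

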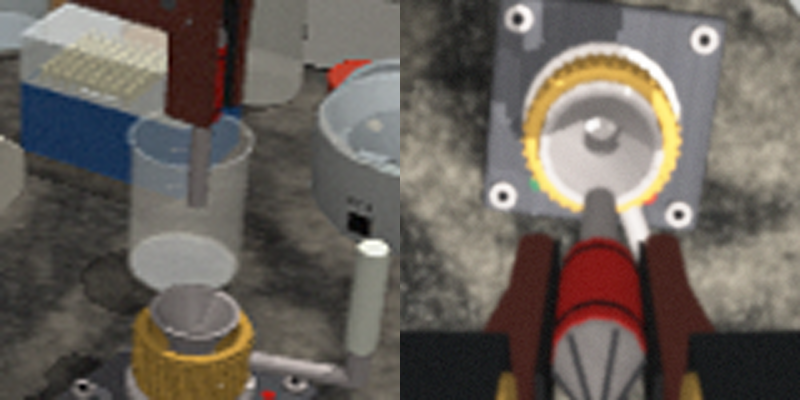

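The reamer is held upright in the gripper. The funnel rim centre is at about (319.7,193.7) in the wrist image and (368.6,231.6) in the scene image.

```bash
python3 - <<'E'
from h import *
import pickle;w,s=pickle.load(open("h1.pkl","rb"))
print(atz(w,(319.7,193.7),.065),atz(s,(368.6,231.6),.065), get_tool_pos())
# wrist image calibration check: shank foot seen at crop (600,188); foot expected z .20-.071
p=get_tool_pos();print(proj(w,(p[0],p[1],.2-.071)))
E
```

```text
[ 0.54321959 -0.03990434  0.065     ] [ 0.54287151 -0.04098925  0.065     ] [ 0.54370102 -0.03835927  0.19973496]
[320.47195039 214.37748844]
```

```bash
python3 - <<'E'
from h import *
q=down(0);X,Y=.5433,-.0402
move_linear([X,Y,.15],vel=.1)
for z in [.130,.12,.11,.102,.097,.094,.092]:
    move_linear([X,Y,z],vel=.05)
    f=get_contact_force();print(z,f.round(2),get_torque().round(2),(get_width()*88).round(2))
    if abs(f[2])>8 or np.hypot(f[0],f[1])>8:break
print(get_tool_pos(),get_clock())
E
```

```text
Traceback (most recent call last):
AttributeError: 'float' object has no attribute 'round'
```

```bash
python3 - <<'E'
from h import *
q=down(0);X,Y=.5433,-.0402
print(get_tool_pos())
for z in [.12,.11,.102,.097,.094,.092]:
    move_linear([X,Y,z],vel=.05)
    f=get_contact_force();print(z,f.round(2),get_torque().round(2),round(get_width()*88,2))
    if abs(f[2])>8 or np.hypot(f[0],f[1])>8:break
print(get_tool_pos(),get_clock())
E
```

```text
[ 0.54307538 -0.0402175   0.1296834 ]
0.12 [ 0.79  0.16 -0.57] [-0.08  0.08  0.01] 17.58
0.11 [ 0.48  0.32 -1.01] [-0.07  0.04 -0.02] 17.46
0.102 [ 0.61 -0.6  -0.23] [-0.11  0.03  0.01] 17.4
0.097 [-1.22 -0.3  -0.8 ] [-0.07  0.04  0.  ] 17.87
0.094 [-0.11 -0.27  0.06] [-0.02  0.09 -0.06] 17.58
0.092 [ 0.03  1.19 -1.63] [-0.03  0.09  0.04] 17.74
[ 0.54323177 -0.04017644  0.09191306] 10.6
```

```bash
python3 - <<'E'
from h import *
X,Y=.5433,-.0402
let_go(); print(get_width())
move_linear([X,Y,.20],vel=.12)
a=np.deg2rad(-68.6)
reach([X+.085*np.cos(a),Y+.085*np.sin(a),.20],down(a+np.pi/2))
w=frame("wrist");s=frame("scene")
c=lambda f,p,h:cv2.resize(f["pixels"][p[1]-h:p[1]+h,p[0]-h:p[0]+h],(400,400),interpolation=cv2.INTER_CUBIC)
cv2.imwrite("pics/h2.png",np.concatenate([c(s,(385,225),50),c(w,(320,240),100)],1))
print(proj(w,(X+.085*np.cos(a),Y+.085*np.sin(a),.121)),get_clock(),get_contact_force())
E
```

```text
1.0002362932563527
[321.32949787 213.78861499] 13.45 [ 0.95023613 -0.31188785 -0.56490933]
```

View pics/h2.png

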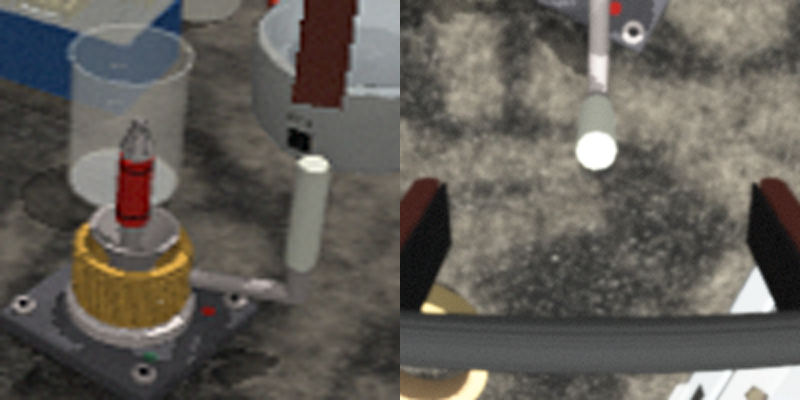

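The reamer is seated upright with its sleeve just above the mouth. The grip top is at (318.5,215) in the wrist image, against a predicted (321,214). Next I'll grasp the post tangentially and sweep clockwise.

```bash
python3 - <<'E'
from h import *
C=np.array([.5433,-.0402]);a0=np.deg2rad(-68.6);r=.085
P=lambda a,z:[C[0]+r*np.cos(a),C[1]+r*np.sin(a),z]
move_linear(P(a0,.103),vel=.1)
grasp(35);print(get_width()*88,get_clock())
d=0
while d<1.45:
    d+=.1 if d<.85 else .04
    a=a0-d
    move_linear(P(a,.103),vel=.05,ori=down(a+np.pi/2))
    f=get_contact_force();t=np.array([np.sin(a),-np.cos(a),0]);ft=-f@t  # resistance
    fr=f@np.array([np.cos(a),np.sin(a),0])
    p=get_tool_pos();act=np.arctan2(p[1]-C[1],p[0]-C[0])
    print(round(d,2),round(a0-act,3),round(ft,1),round(fr,1),round(f[2],1))
    if ft>20 or abs(fr)>30:break
print(get_clock(),get_width()*88)
s=frame("scene");cv2.imwrite("pics/h3.png",cv2.resize(s["pixels"][165:285,300:440],(700,600),interpolation=cv2.INTER_CUBIC))
E
```

```text
15.406304813398902 15.675
0.1 0.105 -2.5 1.7 -0.2
0.2 0.203 -2.3 0.2 0.2
0.3 0.302 -2.2 0.8 0.1
0.4 0.403 -1.6 -0.3 0.7
0.5 0.502 -0.7 -1.7 -0.3
0.6 0.603 -2.4 -3.0 0.2
0.7 0.702 -1.3 -5.3 -1.4
0.8 0.801 -2.3 -4.9 -1.6
0.9 0.898 -1.6 -5.9 -2.6
0.94 0.93 -0.3 -6.5 -4.1
0.98 0.966 0.5 -6.4 -4.8
1.02 1.003 0.2 -6.8 -6.1
1.06 1.04 1.7 -5.1 -8.1
1.1 1.077 1.0 -4.7 -7.8
1.14 1.113 2.5 -5.7 -8.8
1.18 1.129 8.1 -5.5 -13.6
1.22 1.13 18.1 -4.4 -22.6
1.26 1.131 25.8 -1.1 -29.9
20.775 15.593863964593766
```

View pics/h3.png

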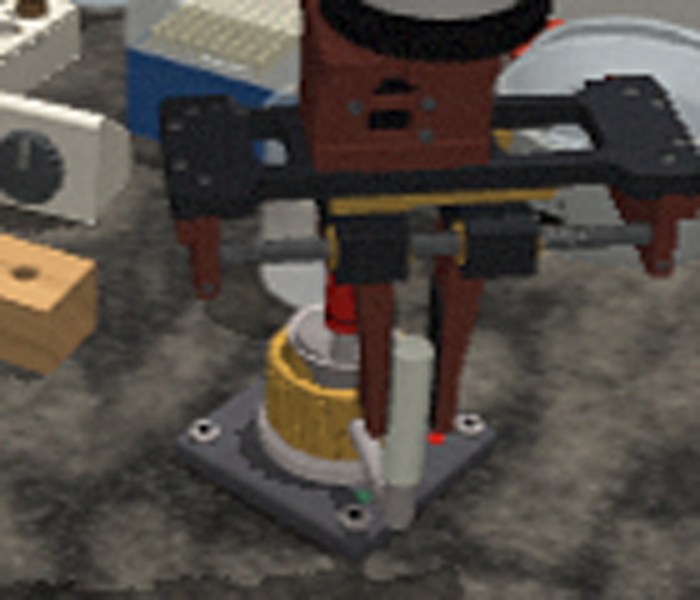

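The lever is over the green dot and has met the hard stop (angle stalled at 1.13 while the force rose). I'll unload, release, retreat and check.

```bash
python3 - <<'E'
from h import *
C=np.array([.5433,-.0402]);a=np.deg2rad(-68.6)-1.145;r=.085
p=[C[0]+r*np.cos(a),C[1]+r*np.sin(a)]
move_linear(p+[.103],vel=.03,ori=down(a+np.pi/2));print(get_contact_force())
let_go();print(get_contact_force(),get_tool_pos())
move_linear(p+[.22],vel=.12)
move_linear([p[0]-.02,p[1]-.12,.26],vel=.2)
s=frame("scene");w=frame("wrist");print(get_clock(),proj(w,(*C,.1)))
cv2.imwrite("pics/h4.png",np.concatenate([cv2.resize(s["pixels"][165:285,310:430],(400,400),interpolation=cv2.INTER_CUBIC),cv2.resize(w["pixels"][:240,200:440],(400,400),interpolation=cv2.INTER_CUBIC)],1))
E
```

```text
[  9.62690476  -2.46117764 -12.90879596]
[-0.20759744  0.0910753  -0.43695447] [ 0.48404881 -0.10112699  0.10300842]
24.5 [251.28508357   7.75030725]
```

View pics/h4.png

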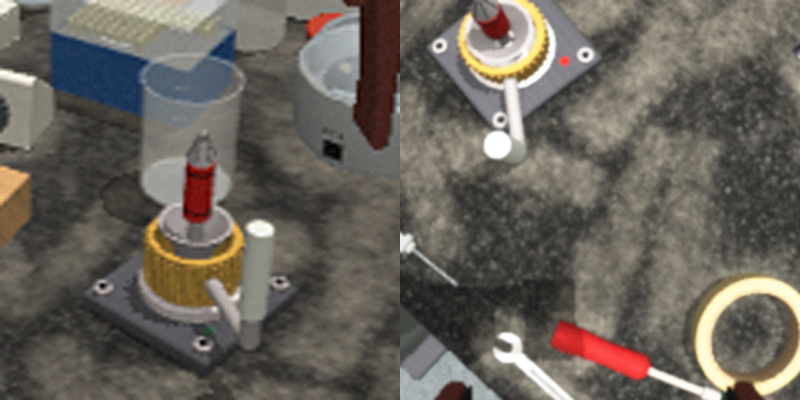

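The post seems to have shifted a few pixels during release: scene post top at (388,234) now, (382.6,234) before. I'll quantify that.

```bash
python3 - <<'E'
from h import *
C=np.array([.5433,-.0402]);a0=np.deg2rad(-68.6)
s=frame("scene");w=frame("wrist")
for f,n in((s,"scene"),(w,"wrist")):
    for d in (0,.9,1.0,1.05,1.1,1.13,1.18): print(n,d,proj(f,(C[0]+.085*np.cos(a0-d),C[1]+.085*np.sin(a0-d),.121)).round(1))
# measured white top, wrist crop (497,145) scale 400/240
u=((497-400)*.6+200-.2,145*.6-.2);print(u)
for uv,f in((u,w),((388,233.8),s),((382.6,233.8),s)):
    p=atz(f,uv,.121)[:2]-C;print(np.hypot(*p),a0-np.arctan2(p[1],p[0]))
E
```

```text
scene 0 [413.4 214.7]
scene 0.9 [392.7 231.9]
scene 1.0 [388.6 232.9]
scene 1.05 [386.4 233.3]
scene 1.1 [384.2 233.6]
scene 1.13 [382.8 233.8]
scene 1.18 [380.6 234. ]
wrist 0 [330.   32.7]
wrist 0.9 [267.3  83.5]
wrist 1.0 [258.4  85.6]
wrist 1.05 [253.9  86.4]
wrist 1.1 [249.4  86.9]
wrist 1.13 [246.7  87.1]
wrist 1.18 [242.3  87.3]
(258.0, 86.8)
0.08603215211617639 1.0061384845383012
0.08729343925648528 1.0251030613552696
0.08503645386670743 1.1353105376239407
```

The lever slipped back about 0.12 rad on release. I'll redo the last stretch by pushing with closed fingers from behind, then back straight off, so that releasing can't drag it.

```bash
cat >> h.py <<'E'
C=np.array([.5433,-.0402]);a0=np.deg2rad(-68.6);r_=.085
def post(f):
    h=cv2.cvtColor(f["pixels"],cv2.COLOR_BGR2HSV);o=[]
    for y in range(238,256):
        m=(h[y,370:402,1]<50)&(h[y,370:402,2]>125);x=np.nonzero(m)[0]
        if len(x):o.append(np.median(x)+370)
    return np.median(o) if o else None,len(o)
def push(d,off,z):
    a=a0-d;t=np.array([-np.sin(a),np.cos(a)])
    return [*(C+r_*np.array([np.cos(a),np.sin(a)])+off*t),z]
def ft():
    p=get_tool_pos();f=get_contact_force();a=np.arctan2(p[1]-C[1],p[0]-C[0])
    return -(f@np.array([np.sin(a),-np.cos(a),0])),f
E
python3 - <<'E'
from h import *
print("now",post(frame("scene")))
grasp(20)
q=lambda d:down(a0-d+np.pi/2)
reach(push(1.0,.045,.20),q(1.0))
move_linear(push(1.0,.045,.103),vel=.12)
print(get_clock(),ft())
for d in np.arange(.94,1.40,.04):
    move_linear(push(d,.0215,.103),vel=.05 if d>.95 else .1,ori=q(d))
    t,f=ft();print(round(d,2),round(t,1),f.round(1),post(frame("scene")),np.round(get_tool_pos(),4))
    if t>24 or np.linalg.norm(f)>38:break
print(get_clock())
E
```

```text
now (np.float64(387.0), 18)
27.5083 (np.float64(-0.24354965153859248), array([-0.28271149, -0.27579281, -0.04363324]))
0.94 0.6 [ 0.5 -0.3 -0.2] (np.float64(386.5), 18) [ 0.5166 -0.1237  0.1037]
0.98 -0.1 [-0.1 -0.   0.4] (np.float64(386.5), 18) [ 0.5131 -0.1226  0.1031]
1.02 0.2 [-0.2 -1.  -0.1] (np.float64(386.5), 18) [ 0.5095 -0.1211  0.103 ]
1.06 2.4 [ 2.1 -1.1 -1.8] (np.float64(386.25), 18) [ 0.5071 -0.12    0.1033]
1.1 4.8 [ 4.9 -0.9 -2.9] (np.float64(384.75), 18) [ 0.5046 -0.1189  0.1034]
1.14 6.2 [ 5.3 -3.4 -1.7] (np.float64(383.5), 18) [ 0.5019 -0.1174  0.1035]
1.18 6.3 [ 4.9 -4.2 -4. ] (np.float64(382.0), 18) [ 0.4992 -0.1159  0.1035]
1.22 10.1 [ 7.7 -6.8 -4.7] (np.float64(381.0), 18) [ 0.4976 -0.115   0.1038]
1.26 17.1 [ 11.8 -13.6  -8. ] (np.float64(381.0), 18) [ 0.4973 -0.1149  0.1044]
1.3 23.6 [ 15.4 -19.9 -11.7] (np.float64(381.25), 18) [ 0.4971 -0.1148  0.105 ]
1.34 31.0 [ 18.7 -28.5 -17.8] (np.float64(381.0), 18) [ 0.4967 -0.1149  0.1053]
30.8917
```

```bash
python3 - <<'E'
from h import *
q=down(a0-1.1+np.pi/2)
move_linear(push(1.1,.03,.104),vel=.06); print(post(frame("scene")),ft())
move_linear(push(1.0,.05,.104),vel=.1); print(post(frame("scene")),ft())
wait(1);print(post(frame("scene")))
move_linear(push(1.0,.05,.22),vel=.15)
move_linear([.46,-.25,.28],vel=.2)
wait(.5);s=frame("scene");w=frame("wrist");print(post(s),get_clock())
cv2.imwrite("pics/h5.png",np.concatenate([cv2.resize(s["pixels"][165:285,310:430],(400,400),interpolation=cv2.INTER_CUBIC),cv2.resize(w["pixels"][:240,200:440],(400,400),interpolation=cv2.INTER_CUBIC)],1))
E
```

```text
(np.float64(386.5), 18) (np.float64(0.3651385136846577), array([ 0.26230907, -0.31700631,  0.16553411]))
(np.float64(386.5), 18) (np.float64(0.27928447288726954), array([ 0.21475409, -0.63657435,  1.15280511]))
(np.float64(386.5), 18)
(np.float64(387.0), 18) 35.5333
```

View pics/h5.png

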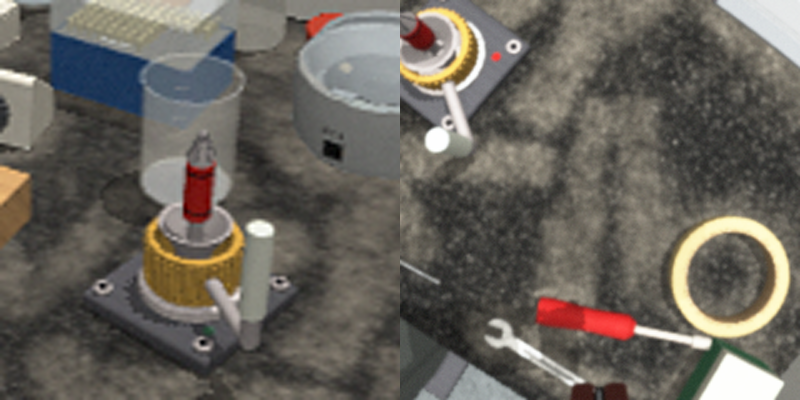

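The spring-back lands in the same place both times, so it is the jaws' elasticity or a contact effect. I'll check the actual nut angle against the red and green dots in stored frames, which costs no motion time.

```bash
python3 - <<'E'
from h import *
import pickle;w,s=pickle.load(open("h1.pkl","rb"));w1=pickle.load(open("w1.pkl","rb"))
now=frame("wrist");now_s=frame("scene")
for n,f,box in (("h1w",w,(260,340,180,228)),("h1s",s,(340,420,240,275)),("nowS",now_s,(340,420,240,275)),("nowW",now,(200,290,10,90))):
    h=cv2.cvtColor(f["pixels"],cv2.COLOR_BGR2HSV).astype(int);x0,x1,y0,y1=box;h=h[y0:y1,x0:x1]
    for c,m in (("red",((h[...,0]<8)|(h[...,0]>172))&(h[...,1]>150)&(h[...,2]>90)),("green",(abs(h[...,0]-65)<22)&(h[...,1]>80)&(h[...,2]>40))):
        y,x=np.nonzero(m)
        if len(x):
            uv=(np.median(x)+x0,np.median(y)+y0)
            for z in (.012,):
                p=atz(f,uv,z)[:2]-C;print(n,c,len(x),uv,np.hypot(*p).round(4),"d=",round(a0-np.arctan2(p[1],p[0]),3))
E
```

```text
h1w green 5 (np.float64(293.0), np.float64(210.0)) 0.045 d= 1.113
h1s red 6 (np.float64(386.5), np.float64(252.0)) 0.0413 d= -0.214
h1s green 5 (np.float64(372.0), np.float64(264.0)) 0.0409 d= 1.149
nowS green 5 (np.float64(372.0), np.float64(264.0)) 0.0409 d= 1.149
nowW red 113 (np.float64(214.0), np.float64(21.0)) 0.0287 d= -2.529
```

The green dot is at d≈1.13, so the stop was reached, but the nut rests about 0.12 rad short of it. I'll push once more, dwell at the stop, then unload very slowly while watching the post.

```bash
python3 - <<'E'
from h import *
q=lambda d:down(a0-d+np.pi/2)
reach(push(1.0,.045,.17),q(1.0))
move_linear(push(1.0,.045,.103),vel=.15)
move_linear(push(1.0,.0215,.103),vel=.12)
move_linear(push(1.14,.0215,.103),vel=.08,ori=q(1.14))
move_linear(push(1.29,.0215,.103),vel=.06,ori=q(1.29))
print(get_clock(),ft()[0],post(frame("scene")))
wait(.8);print("dwell",ft()[0],post(frame("scene")))
for d in np.arange(1.27,1.02,-.02):
    move_linear(push(d,.0215,.103),vel=.01,ori=q(d))
    print(round(d,2),round(ft()[0],1),post(frame("scene"))[0],round(get_clock(),2))
E
```

```text
37.9667 18.68458366186769 (np.float64(381.0), 18)
dwell 18.527584099106726 (np.float64(381.0), 18)
1.27 15.2 381.0 39.24
1.25 11.7 381.25 39.62
1.23 7.9 381.25 39.99
1.21 5.1 381.0 40.37
1.19 5.3 381.5 40.74
1.17 4.4 381.5 41.12
1.15 3.3 381.5 41.49
1.13 3.0 382.5 41.87
1.11 2.5 383.5 42.24
1.09 1.5 384.5 42.62
1.07 0.0 385.0 42.99
1.05 0.6 386.0 43.37
1.03 -0.6 386.5 43.74
```

```bash
python3 - <<'E'
from h import *
for n in("scene","side"):
    f=frame(n);h=cv2.cvtColor(f["pixels"],cv2.COLOR_BGR2HSV).astype(int)
    c=proj(f,(*C,.09)).astype(int);x0,y0=c-[14,22];h=h[y0:y0+44,x0:x0+28]
    m=((h[...,0]<8)|(h[...,0]>172))&(h[...,1]>130)&(h[...,2]>50)
    y,x=np.nonzero(m)
    if len(x)<8:print(n,"few");continue
    print(n,"seen centroid",(x.mean()+x0).round(2),(y.mean()+y0).round(2),"rows",y.min()+y0,y.max()+y0,"slope dx/dy",np.polyfit(y,x,1)[0].round(3))
    P=[proj(f,(*C,z)) for z in(.07,.09,.11,.13)];print(np.round(P,1).tolist(),"slope",((P[2]-P[0])[0]/(P[2]-P[0])[1]).round(3))
print(post(frame("scene")),get_clock())
E
```

```text
scene seen centroid 365.06 219.91 rows 207 231 slope dx/dy 0.525
[[368.5, 229.4], [369.1, 221.4], [369.6, 213.2], [370.2, 204.8]] slope -0.069
side seen centroid 331.39 155.88 rows 150 163 slope dx/dy 0.023
[[332.2, 162.7], [332.2, 155.4], [332.2, 147.9], [332.3, 140.3]] slope -0.002
(np.float64(386.5), 18) 43.8917
```

```bash
python3 - <<'E'
from h import *
move_linear(push(1.0,.05,.104),vel=.1)
move_linear(push(1.0,.05,.22),vel=.15)
move_linear([.46,-.25,.28],vel=.2)
wait(.3);print(post(frame("scene")),ft(),get_clock())
print(finish_job())
E
```

```text
(np.float64(387.0), 18) (np.float64(-0.04123352229695025), array([-0.03274116,  0.02927263, -0.21948215])) 46.5083
the job is handed in; nothing more can be done
None
```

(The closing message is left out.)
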